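# Put the wrench sockets back in their tray

## Task

Put the four steel wrench sockets scattered on the repair bench back into the black socket tray, each standing upright on the floor of the well made for its size: the largest socket in the largest well, the next in the next largest, and so on to the smallest. The two solid steel rollers standing among them are not part of the set: leave them where they are.

Things in the scene. Friction and masses are not known exactly. Their poses are not given: they have to be found in the camera images.
- socket_50: the largest of four bright-steel wrench sockets: round, 50 mm across, 64 mm tall, about 0.45 kg, loose, standing upright with its dark six-sided opening (16 mm deep) up, slightly slimmer in its lower 46 %. Origin: centre of its underside; z up along its axis. Clutter up to 80 mm tall stands near, but 25 mm around it is free at the start
- socket_40: the second largest of four bright-steel wrench sockets: round, 40 mm across, 58 mm tall, about 0.28 kg, loose, standing upright with its dark six-sided opening (16 mm deep) up, slightly slimmer in its lower 46 %. Origin: centre of its underside; z up along its axis. Clutter up to 80 mm tall stands near, but 25 mm around it is free at the start
- socket_30: the third largest of four bright-steel wrench sockets: round, 30 mm across, 52 mm tall, about 0.15 kg, loose, standing upright with its dark six-sided opening (16 mm deep) up, slightly slimmer in its lower 46 %. Origin: centre of its underside; z up along its axis. Clutter up to 80 mm tall stands near, but 25 mm around it is free at the start
- socket_20: the smallest of four bright-steel wrench sockets: round, 20 mm across, 48 mm tall, about 0.06 kg, loose, standing upright with its dark six-sided opening (16 mm deep) up, slightly slimmer in its lower 46 %. Origin: centre of its underside; z up along its axis. Clutter up to 80 mm tall stands near, but 25 mm around it is free at the start
- well_68: the largest of the four square wells of the socket tray; it takes socket_50. Grey rim, 76 mm square outside; black-floored opening 68 mm square. Fixed. Origin: centre of its underside, 4 mm above the table; floor 3 mm and rim top 13 mm above the origin; x and y along its sides. The wells sit two by two, 77 mm apart, in a black tray 164 mm square and 18 mm high; their order varies
- well_58: the second largest of the four square wells of the socket tray; it takes socket_40. Grey rim, 76 mm square outside; black-floored opening 58 mm square. Fixed. Origin: centre of its underside, 4 mm above the table; floor 3 mm and rim top 13 mm above the origin; x and y along its sides. The wells sit two by two, 77 mm apart, in a black tray 164 mm square and 18 mm high; their order varies
- well_48: the third largest of the four square wells of the socket tray; it takes socket_30. Grey rim, 76 mm square outside; black-floored opening 48 mm square. Fixed. Origin: centre of its underside, 4 mm above the table; floor 3 mm and rim top 13 mm above the origin; x and y along its sides. The wells sit two by two, 77 mm apart, in a black tray 164 mm square and 18 mm high; their order varies
- well_38: the smallest of the four square wells of the socket tray; it takes socket_20. Grey rim, 76 mm square outside; black-floored opening 38 mm square. Fixed. Origin: centre of its underside, 4 mm above the table; floor 3 mm and rim top 13 mm above the origin; x and y along its sides. The wells sit two by two, 77 mm apart, in a black tray 164 mm square and 18 mm high; their order varies
- roller_45: a look-alike that does not belong in the tray: a solid bright-steel roller, plain cylinder with a flat closed top (no opening), 45 mm across, 55 mm tall, 0.6 kg, loose, standing upright. Origin: centre of its underside; z up along its axis
- roller_25: a look-alike that does not belong in the tray: a solid bright-steel roller, plain cylinder with a flat closed top (no opening), 25 mm across, 50 mm tall, 0.19 kg, loose, standing upright. Origin: centre of its underside; z up along its axis
Things that resemble listed ones, but are neither listed nor needed, are in the scene too. What is shaped like the socket_50 but red is not meant.

How it is judged:
At the end, for the whole second after the job is handed in: Each socket stands upright (within 0.1 rad) on the floor of its own well (underside less than 8 mm above the well's origin, axis within 14.5 mm of the well's centre, which is anywhere it can stand inside the well), released and at rest; both rollers stand upright within 20 mm of where they started (horizontal distance between socket_50 and well_68 below 0.0145 m and z of socket_50 in the frame of well_68 below 0.008 m and angle between each of socket_50, socket_40, socket_30, socket_20, roller_45, roller_25's own z axis and vertical below 0.1 rad and linear speed of each of socket_50, socket_40, socket_30, socket_20 below 0.02 m/s and horizontal distance between socket_40 and well_58 below 0.0145 m and z of socket_40 in the frame of well_58 below 0.008 m and horizontal distance between socket_30 and well_48 below 0.0145 m and z of socket_30 in the frame of well_48 below 0.008 m and horizontal distance between socket_20 and well_38 below 0.0145 m and z of socket_20 in the frame of well_38 below 0.008 m and distance of each of roller_45, roller_25 from where it was at the start of the episode below 0.02 m); the robot touches nothing.
It fails at once if a roller is moved more than 20 mm (distance of any of roller_45, roller_25 from where it was at the start of the episode above 0.02 m).
It also fails if it takes over 106 s, if anything falls off the work surface, if the arm or the gripper's body presses on something with over 40 N, if the wrist force passes 120 N, or if a joint passes its speed limit or range.

## Robot

A 7-joint arm with a two-finger parallel gripper is mounted at the origin on the work surface. World frame = base frame: x ahead of the robot, y to its left, z up, the work surface at z = 0. Lengths are in m, angles in rad, forces in N, time in s.
With the tool pointing down it reaches from about 0.4 to 0.85 m from the base axis. Payload 10.4 kg.
Tool frame: the origin (TCP) lies at the very end of the fingers, on their centre line; the grasp point (between the pads) lies 19 mm behind it; z points along the fingers, y is the direction in which the jaws open and shut (so a half turn about z gives the same grasp; the last joint's range is limited). The gripper opens to 87 mm and grips with 3 to 60 N. Pads are 19 mm wide; open, the fingers measure 117 mm over their backs; the gripper's body (75 mm by 190 mm) begins 51 mm behind the grasp point.
Start: joints at [-1.267, 0.332, -0.065, 1.46, 0.022, 1.35, -0.088], TCP at [0.201, 0.592, 0.223] pointing down, gripper open.
Joint ranges: [-2.6, 2.6], [-0.5, 2.12], [-1.47, 1.34], [0.16, 2.42], [-1.27, 4.41], [0.06, 2.06], [-2.6, 2.6]. Speed limits (rad/s): [2.22, 2.22, 2.79, 2.79, 3.14, 3.14, 3.14].

## Interface

Orientations are given as a unit quaternion [x, y, z, w].
In Python, from bench import r, eyes, job gives the robot as it stands. The module is installed in compiled form; this text tells all that it offers.
- The arm moves only by the tool play_rows, never from a script. Its argument "motion" is a list of rows, each a list of 7 numbers: the shift along the tool's x, y, z as a fraction of full scale, then the turn, a rotation vector about the tool's x, y, z as a fraction of full scale, then the opening in per cent of the stroke, from 0 (shut) to 100 (fully open). A call has 1 to 5 rows; each row is the pose to reach, as a shift and turn from the pose commanded when the call began, along the tool's axes at that moment; what a row does not reach only later rows make up. Full scale, the value 1, is 0.2 m for a shift and 90 degrees for a turn. A row lasts 1/8 s, in which the tool goes at most 62.5 mm and 10.7 degrees, less where a joint would pass 70% of its speed; a pose out of reach is approached as far as the arm can. A call with a number of a shift or a turn outside -1 to 1 is refused whole. A call with a gripper value outside its range is refused whole. The fingers move at their own pace and stop on an object; "squeeze" is the grip in N (left out, the last holds). Time passes only in rows, so rows that repeat a pose let the fingers close. It gives the time, the measured TCP pose, the force and the opening at its end, in the units of the state.
- r.read_state(): the state, without advancing time (a new reading comes with each control period).
- eyes.camera(name): name is "scene" or "side" or "wrist"; returns a dict with "image" (420x560x3 uint8, red, green, blue), "mtx" (3x3 intrinsics, pixels), "dist" ([k1, k2, p1, p2, k3] as OpenCV has them; the pictures are not rectified), "R" (3x3) and "t" (3): a world point X has camera coordinates R X + t. Camera axes: x right, y down, z forward; pixel columns grow to the right and rows downward; lengths in m; the calibration is good to about 2 mm. A picture is of the moment at which its call begins. There is no depth.
- job.close_job(): hands the job in, once; it reports no verdict.
Trained networks look in a picture, given as the dict that the camera call returned (one of the last four; its "shot" number tells which), for a name from the list of things; names that differ only in an ending like _2 or _b are one class to them, and where a whole thing is asked for, a point or a joint stands for the part that bears it (a point fixed in the world has none). Each returns a list of dicts, best first, with "p" (0 to 1); they miss things now and then, are a little off and sometimes report something else, mostly with a low value. They report only what shows in the picture. A call takes as long as a camera call. They do not tell look-alikes from the thing itself.
- eyes.regions_of(picture, label): "region" (420x560 bool, what is visible of it) and "xy" ([column, row] in pixels, amid what is visible of it).
- eyes.landmark_of(picture, label): "xy" ([column, row] in pixels: a listed point, or the origin of a listed thing).
The state is a dict: "time": time; "joint_positions": joint angles; "joint_vel": joint speeds; "joint_torque": joint torques, N m; "ee_pos": TCP position; "eef_rot": TCP orientation; "ft_force": force on the tool from outside, world axes, zero at the start; "torque": the same for the moment, N m; "width": finger opening in m.
Only numpy, scipy, OpenCV 4.12 (cv2) and the standard library are available. Lean on these libraries where they do the work, as an engineer would, in place of code of your own. Each camera call takes 0.05 s, during which the arm holds its last target. There are 200 camera calls.

## Working session

There is one attempt and no reset: what is moved stays moved. The work goes in short steps, Python scripts to look and compute and a tool call to move; the robot and the scene stay as the last step left them, time stands still between calls to the robot, and variables do not carry over. Pictures are saved under pics/ and viewed, about 12 in all and at most 16, crops included, and the job is handed in when it is done.

Besides the shell and the picture viewer there is one more tool, called after ">>>" as name([rows], argument=value, ...), one row to a line, values as JSON. play_rows: Moves the arm, as the interface text tells. Shift numbers are shares of 0.2 m and turn numbers shares of 90 degrees, none past 1 either way. Its arguments: {"type":"object","properties":{"motion":{"type":"array","items":{"type":"array","items":{"type":"number"}}},"squeeze":{"type":"number"}},"required":["motion"]}

```bash
mkdir -p pics; python3 - <<'E'
from bench import r,eyes
import cv2,numpy as np
s=r.read_state();print(s['time'],s['ee_pos'],s['eef_rot'],s['width'])
ps=[eyes.camera(n) for n in("scene","side","wrist")]
for n,p in zip(("scene","side","wrist"),ps):
    print(n,p['mtx'].round(1).tolist(),np.round(p['dist'],3),(-p['R'].T@p['t']).round(3))
a=[cv2.cvtColor(p['image'],cv2.COLOR_RGB2BGR) for p in ps]
cv2.imwrite('pics/scene.png',cv2.resize(a[0],(800,600)));cv2.imwrite('pics/side.png',cv2.resize(a[1],(800,600)))
np.save('shots.npy',ps,allow_pickle=True)
for n,p in zip(("scene","side"),ps):
  for l in "socket_50 socket_40 socket_30 socket_20 well_68 well_58 well_48 well_38 roller_45 roller_25".split():
    print(n,l,[(np.round(d['xy']).tolist(),round(d['p'],2)) for d in eyes.landmark_of(p,l)[:4]])
E
```

```text
0.0 [0.2004706  0.59155004 0.22173637] [ 1.62656474e-01  9.86682490e-01 -7.24593472e-04 -9.86115628e-05] 0.08666245358139776
scene [[469.4, 0.0, 277.8], [0.0, 469.4, 208.6], [0.0, 0.0, 1.0]] [-0.148  0.     0.     0.     0.   ] [0.902 0.742 0.594]
side [[443.4, 0.0, 279.8], [0.0, 443.4, 212.3], [0.0, 0.0, 1.0]] [0.015 0.    0.    0.    0.   ] [ 0.463 -0.889  0.569]
wrist [[309.2, 0.0, 281.7], [0.0, 309.2, 210.0], [0.0, 0.0, 1.0]] [-0.04  0.    0.    0.    0.  ] [0.127 0.617 0.383]
scene socket_50 [([291.0, 200.0], 0.94), ([321.0, 183.0], 0.8), ([243.0, 209.0], 0.73), ([333.0, 210.0], 0.66)]
scene socket_40 [([291.0, 200.0], 0.94), ([321.0, 183.0], 0.8), ([243.0, 209.0], 0.73), ([333.0, 210.0], 0.66)]
scene socket_30 [([291.0, 200.0], 0.94), ([321.0, 183.0], 0.8), ([243.0, 209.0], 0.73), ([333.0, 210.0], 0.66)]
scene socket_20 [([291.0, 200.0], 0.94), ([321.0, 183.0], 0.8), ([243.0, 209.0], 0.73), ([333.0, 210.0], 0.66)]
scene well_68 [([328.0, 317.0], 0.85), ([299.0, 291.0], 0.85), ([360.0, 295.0], 0.79), ([331.0, 273.0], 0.7)]
scene well_58 [([328.0, 317.0], 0.85), ([299.0, 291.0], 
[... 707 characters left out ...]
0.8), ([248.0, 320.0], 0.77)]
side socket_20 [([240.0, 233.0], 0.95), ([248.0, 276.0], 0.85), ([297.0, 239.0], 0.8), ([248.0, 320.0], 0.77)]
side well_68 [([259.0, 167.0], 0.8), ([296.0, 176.0], 0.61), ([270.0, 182.0], 0.57), ([287.0, 167.0], 0.5)]
side well_58 [([259.0, 167.0], 0.8), ([296.0, 176.0], 0.61), ([270.0, 182.0], 0.57), ([287.0, 167.0], 0.5)]
side well_48 [([259.0, 167.0], 0.8), ([296.0, 176.0], 0.61), ([270.0, 182.0], 0.57), ([287.0, 167.0], 0.5)]
side well_38 [([259.0, 167.0], 0.8), ([296.0, 176.0], 0.61), ([270.0, 182.0], 0.57), ([287.0, 167.0], 0.5)]
side roller_45 [([295.0, 274.0], 0.94), ([237.0, 236.0], 0.49)]
side roller_25 [([295.0, 274.0], 0.94), ([237.0, 236.0], 0.49)]
```

View pics/scene.png

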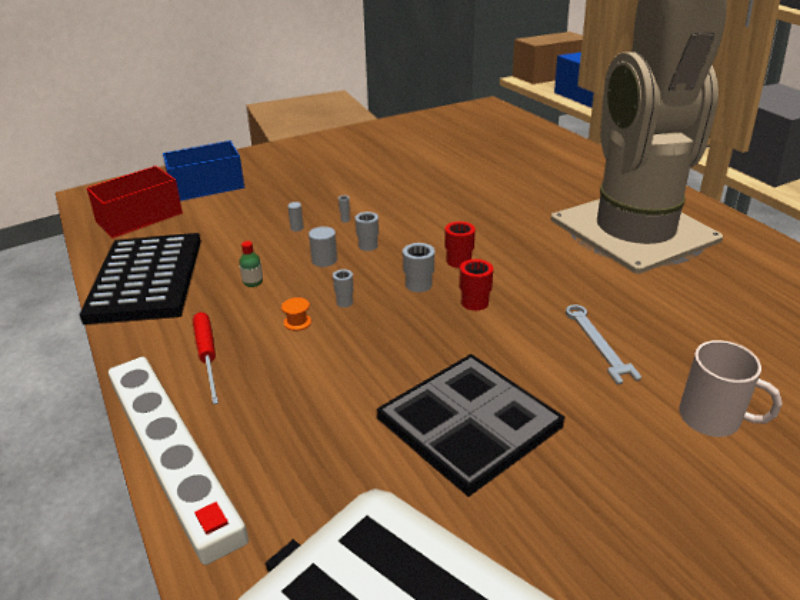

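View pics/side.png

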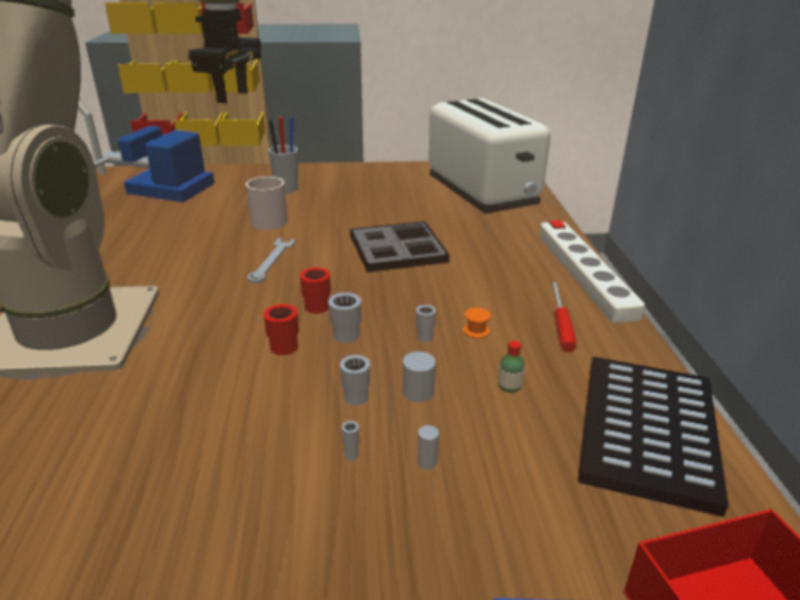

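Scene view (800×600 px): socket_50 is at (418,267), socket_40 at (367,230), socket_30 at (343,287) and socket_20 at (344,209). The rollers are at (322,245) and (295,216), with flat closed tops. The red look-alikes are at (459,243) and (476,283). Wells: 68 is nearest the camera at (470,447), 58 on the left at (425,412), 48 at the back at (470,383), and 38 on the right at (515,415). The side view agrees. Next I work out the positions.

```bash
cat > h.py <<'E'
import numpy as np,cv2
from scipy.spatial.transform import Rotation as Ro
def ray(p,xy):
    u=cv2.undistortPoints(np.array([[xy]],float),p['mtx'],p['dist'])[0,0]
    return -p['R'].T@p['t'], p['R'].T@np.array([u[0],u[1],1])
def onz(p,xy,z=0.):
    c,d=ray(p,xy); return c+d*(z-c[2])/d[2]
def proj(p,X):
    return cv2.projectPoints(np.array(X,float).reshape(-1,3),cv2.Rodrigues(p['R'])[0],p['t'],p['mtx'],p['dist'])[0][:,0]
def rows(s,target,yaw=None):
    """shift (fraction of .2) in tool axes to target TCP, and turn about tool z"""
    R=Ro.from_quat(s['eef_rot']).as_matrix()
    d=R.T@(np.array(target)-s['ee_pos'])/0.2
    y=np.degrees(np.arctan2(R[1,1],R[0,1]))
    t=None
    if yaw is not None: # tool z down: turn +t about tool z => world yaw -t
        t=-(((yaw-y)+90)%180-90)/90
    return d.round(3),'yaw',round(y,1),'turn',t
E
python3 - <<'E'
from bench import r,eyes
from h import *
for n in("scene","side"):
  p=eyes.camera(n)
  for l,z in(("socket_50",0),("roller_45",0),("well_68",.004)):
    for d in eyes.landmark_of(p,l)[:8]: print(n,l,np.round(d['xy']),round(d['p'],2),onz(p,d['xy'],z)[:2].round(3))
    if l[0]!='w':
      for d in eyes.regions_of(p,l)[:8]:
        ys,xs=np.where(d['region']); print('   reg',np.round(d['xy']),round(d['p'],2),xs.min(),xs.max(),ys.min(),ys.max(), onz(p,d['xy'],.03)[:2].round(3))
p=eyes.camera("wrist");cv2.imwrite('pics/w0.png',cv2.cvtColor(p['image'],4))
s=r.read_state();R=Ro.from_quat(s['eef_rot']).as_matrix();print(R.round(3),(R.T@(-p['R'].T@p['t']-s['ee_pos'])).round(3),(R.T@p['R'].T).round(3))
E
```

```text
scene socket_50 [292. 201.] 0.98 [ 0.449 -0.039]
scene socket_50 [318. 182.] 0.96 [ 0.352 -0.079]
scene socket_50 [243. 208.] 0.89 [ 0.56 -0.07]
scene socket_50 [258. 172.] 0.84 [ 0.454 -0.199]
scene socket_50 [329. 215.] 0.64 [0.406 0.051]
scene socket_50 [240. 157.] 0.51 [ 0.461 -0.297]
   reg [321. 170.] 0.81 311 332 155 186 [ 0.343 -0.08 ]
   reg [292. 183.] 0.67 282 303 170 203 [ 0.436 -0.063]
   reg [330. 200.] 0.67 320 344 181 216 [0.398 0.04 ]
   reg [245. 198.] 0.61 233 246 188 214 [ 0.556 -0.06 ]
   reg [256. 161.] 0.58 248 265 148 175 [ 0.457 -0.202]
   reg [242. 148.] 0.44 238 243 137 154 [ 0.457 -0.29 ]
scene roller_45 [206. 158.] 0.62 [ 0.542 -0.339]
scene roller_45 [225. 182.] 0.55 [ 0.548 -0.194]
   reg [208. 152.] 0.69 203 211 143 160 [ 0.542 -0.314]
   reg [361. 292.] 0.42 331 389 272 313 [0.513 0.305]
scene well_68 [298. 295.] 0.96 [0.595 0.233]
scene well_68 [326. 322.] 0.71 [0.587 0.31 ]
scene well_68 [329. 272.] 0.69 [0.515 0.212]
scene well_68 [358. 293.] 0.68 [0.501 0.282]
side socket_50 [248. 276.] 0.96 [ 0.456 -0.197]
side socket_50 [246. 319.] 0.83 [ 0.449 
[... 383 characters left out ...]
0.67 239 258 249 282 [ 0.455 -0.197]
   reg [201. 230.] 0.6 184 208 213 248 [ 0.355 -0.071]
   reg [299. 229.] 0.57 289 305 213 240 [ 0.571 -0.078]
side roller_45 [300. 323.] 0.65 [ 0.543 -0.331]
side roller_45 [293. 273.] 0.58 [ 0.545 -0.193]
   reg [302. 314.] 0.96 291 306 298 328 [ 0.546 -0.339]
   reg [296. 263.] 0.76 282 304 246 281 [ 0.549 -0.199]
side well_68 [269. 184.] 0.78 [0.517 0.187]
side well_68 [261. 165.] 0.77 [0.5   0.311]
side well_68 [285. 164.] 0.56 [0.571 0.311]
side well_68 [294. 178.] 0.54 [0.59  0.219]
[[-0.947  0.321  0.   ]
 [ 0.321  0.947  0.   ]
 [ 0.     0.    -1.   ]] [ 0.078 -0.    -0.161] [[ 0.001 -0.959 -0.283]
 [ 1.     0.001 -0.001]
 [ 0.001 -0.283  0.959]]
```

>>> play_rows([
  [-0.15,-0.07,0,0,0,0,100],
  [-0.37,-0.17,0,0,0,0,100],
  [-0.55,-0.26,0,0,0,0,100],
  [-0.73,-0.34,0,0,0,0,100],
], squeeze=25)

```text
time: 2.3
ee_pos: [0.318, 0.4796, 0.2227]
eef_rot: [0.163, 0.987, 0.0, 0.0]
ft_force: [0.5, 0.8, -0.3]
width: 0.0872
```

>>> play_rows([
  [-0.19,-0.09,0,0,0,0,100],
  [-0.37,-0.17,0,0,0,0,100],
  [-0.55,-0.26,0,0,0,0,100],
  [-0.73,-0.34,0,0,0,0,100],
])

```text
time: 2.8
ee_pos: [0.4344, 0.3684, 0.2228]
eef_rot: [0.163, 0.987, 0.0, 0.0]
ft_force: [0.9, -0.2, 0.2]
width: 0.0872
```

>>> play_rows([
  [-0.19,-0.09,0,0,0,0,100],
  [-0.37,-0.17,0,0,0,0,100],
  [-0.55,-0.26,0,0,0,0,100],
  [-0.73,-0.34,0,0,0,0,100],
  [-0.73,-0.34,0,0,0,0,100],
])

```text
time: 3.42
ee_pos: [0.5521, 0.2547, 0.2224]
eef_rot: [0.165, 0.986, -0.001, 0.001]
ft_force: [-0.8, -0.3, 0.1]
width: 0.0867
```

```bash
python3 - <<'E'
from bench import r,eyes
from h import *
s=r.read_state();print(s['time'],s['ee_pos'],s['ft_force'].round(1) if hasattr(s['ft_force'],'round') else s['ft_force'])
p=eyes.camera("wrist");cv2.imwrite('pics/w1.png',cv2.cvtColor(p['image'],4))
for d in eyes.landmark_of(p,'well_68')[:6]: print(np.round(d['xy']),round(d['p'],2),onz(p,d['xy'],.004)[:2].round(4))
for d in eyes.regions_of(p,'well_68')[:6]:
  c=cv2.minAreaRect(np.argwhere(d['region'])[:,::-1].astype(np.float32)); 
  b=np.array([onz(p,q,.017) for q in cv2.boxPoints(c)])
  print(np.round(d['xy']),round(d['p'],2),b[:,:2].mean(0).round(4),np.linalg.norm(b[0]-b[1]).round(3),np.degrees(np.arctan2(*(b[1]-b[0])[1::-1])).round(1))
print('s50',rows(s,[.446,-.045,.2],90))
E
```

```text
3.425 [0.55211426 0.25469182 0.22244924] [-0.8 -0.3  0.1]
[295. 136.] 0.71 [0.5024 0.2878]
[329. 191.] 0.7 [0.5807 0.3074]
[241. 164.] 0.63 [0.5129 0.2147]
[272. 221.] 0.57 [0.5945 0.2254]
[294. 134.] 0.85 [0.5027 0.2888] 0.077 99.6
[271. 221.] 0.76 [0.5919 0.2263] 0.077 100.4
[239. 167.] 0.67 [0.5174 0.2124] 0.075 100.1
[329. 191.] 0.57 [0.5778 0.3003] 0.077 98.6
s50 (array([ 0.013, -1.589,  0.114]), 'yaw', np.float64(71.0), 'turn', np.float64(-0.21150740980309576))
```

View pics/w1.png

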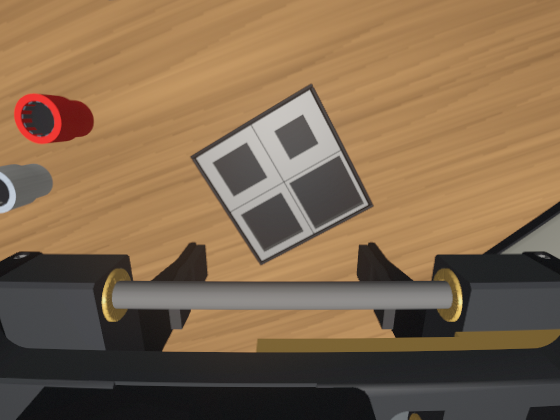

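Wrist view: the tray is fully in sight with corners (311,85), (371,205), (261,263) and (192,157). Wells by pixel: 38 at (296,136), 48 at (239,168), 58 at (271,221), 68 at (327,191). On to socket_50.

>>> play_rows([
  [0,-0.15,0,0,0,0,100],
  [0,-0.37,0,0,0,0,80],
  [0,-0.6,0,0,0,0,80],
  [0,-0.8,0,0,0,0,80],
])

```text
time: 4.08
ee_pos: [0.4975, 0.1064, 0.2227]
eef_rot: [0.162, 0.987, 0.0, 0.0]
ft_force: [0.8, -0.6, -0.1]
width: 0.071
```

>>> play_rows([
  [0,-0.2,0,0,0,-0.05,80],
  [0,-0.4,0,0,0,-0.1,80],
  [0.01,-0.6,0,0,0,-0.15,80],
  [0.01,-0.79,0,0,0,-0.21,80],
  [0.01,-0.79,0,0,0,-0.21,80],
])

```text
time: 4.7
ee_pos: [0.4453, -0.0437, 0.2229]
eef_rot: [-0.001, 1.0, 0.0, 0.0]
ft_force: [1.0, 0.7, 0.1]
width: 0.0698
```

```bash
cat >> h.py <<'E'
def tops(p,eyes,r,hts,lab='socket_50'):
    """fit rim ellipse top: region extremes -> use per-candidate model fit by silhouettes"""
    from scipy.optimize import minimize
    out=[]
    for d in eyes.regions_of(p,lab)[:8]:
        reg=d['region'].astype(np.uint8)
        ys,xs=np.where(reg)
        if xs.min()<=0 or xs.max()>=559: continue
        best=None
        for (D,H) in hts:
            def mask(c):
                a=np.linspace(0,2*np.pi,40); m=np.zeros(reg.shape,np.uint8)
                P=[proj(p,np.c_[c[0]+R*np.cos(a),c[1]+R*np.sin(a),np.full(40,z)]) for R,z in((D/2,H),(D/2,.46*H),(.46*D,.46*H),(.46*D,0))]
                for i in(0,2):
                    h=cv2.convexHull(np.vstack(P[i:i+2]).astype(np.float32)); cv2.fillConvexPoly(m,(h*16).round().astype(int),1,shift=4)
                return m
            f=lambda c:1-(mask(c)&reg).sum()/(mask(c)|reg).sum()
            x0=onz(p,d['xy'],H/2)[:2]
            o=minimize(f,x0,method='Nelder-Mead',options=dict(initial_simplex=[x0,x0+[.01,0],x0+[0,.01]],xatol=2e-4))
            if best is None or o.fun<best[0]: best=(o.fun,D,o.x)
        out.append((best[1],best[2].round(4),round(1-best[0],2),d['xy'].__array__().round() if hasattr(d['xy'],'__array__') else d['xy'],round(d['p'],2)))
    return out
S=[(.05,.064),(.04,.058),(.03,.052),(.02,.048)]
E
python3 - <<'E'
from bench import r,eyes
from h import *
s=r.read_state();print(s['time'],s['ee_pos'],s['eef_rot'])
p=eyes.camera("wrist");cv2.imwrite('pics/w2.png',cv2.cvtColor(p['image'],4))
for d in eyes.landmark_of(p,'socket_50')[:6]: print(np.round(d['xy']),round(d['p'],2),onz(p,d['xy'],0)[:2].round(4))
for o in tops(p,eyes,r,S): print(o)
E
```

```text
4.7 [ 0.44529014 -0.04370609  0.22293604] [-9.01051801e-04  9.99999397e-01  4.01028499e-04  4.83530446e-04]
[ 76. 186.] 0.9 [ 0.4492 -0.3091]
[258. 101.] 0.79 [ 0.347  -0.0724]
[270. 272.] 0.72 [ 0.5694 -0.0605]
[283. 181.] 0.66 [ 0.4425 -0.0425]
[355. 141.] 0.65 [0.393  0.0447]
[158. 191.] 0.58 [ 0.4564 -0.2021]
(0.02, array([ 0.4499, -0.3126]), np.float64(0.92), [59.8, 188.8], 0.92)
(0.05, array([0.3947, 0.0433]), np.float64(0.96), [366.1, 143.8], 0.86)
(0.04, array([ 0.4574, -0.2005]), np.float64(0.94), [145.9, 197.1], 0.85)
(0.05, array([ 0.4442, -0.0461]), np.float64(0.9), [279.9, 188.8], 0.75)
(0.05, array([ 0.3485, -0.0733]), np.float64(0.93), [252.0, 102.9], 0.68)
(0.02, array([ 0.5516, -0.06  ]), np.float64(0.58), [270.1, 273.1], 0.59)
```

View pics/w2.png

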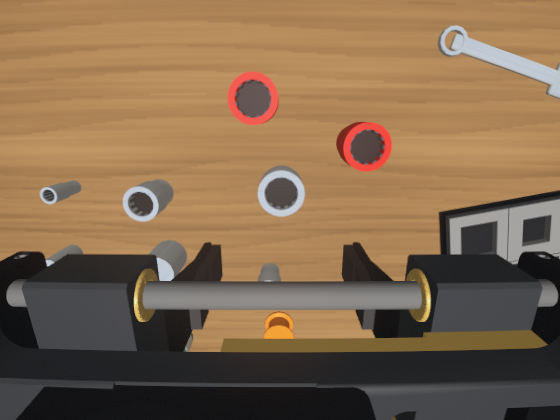

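Wrist view: socket_50's rim is at (281,193), grey with a dark opening. The red pair are at (253,98) and (366,147), socket_40 is at (142,203), socket_20 at (50,195). Descending on socket_50.

>>> play_rows([
  [0.005,-0.012,0.15,0,0,0,80],
  [0.005,-0.012,0.4,0,0,0,80],
  [0.005,-0.012,0.65,0,0,0,80],
  [0.005,-0.012,0.85,0,0,0,80],
  [0.005,-0.012,0.97,0,0,0,80],
])

```text
time: 5.48
ee_pos: [0.4442, -0.0433, 0.0264]
eef_rot: [-0.002, 1.0, -0.0, -0.001]
ft_force: [-0.9, -0.1, 0.1]
width: 0.0696
```

>>> play_rows([
  [0,0,0,0,0,0,80],
  [0,0,0,0,0,0,50],
  [0,0,0,0,0,0,40],
  [0,0,0,0,0,0,30],
  [0,0,0,0,0,0,30],
])

```text
time: 6.1
ee_pos: [0.4457, -0.0446, 0.0294]
eef_rot: [-0.002, 1.0, 0.0, 0.001]
ft_force: [-1.4, 0.6, 6.8]
width: 0.0495
```

>>> play_rows([
  [0,0,-0.05,0,0,0,30],
  [0,0,-0.15,0,0,0,30],
  [0,0,-0.35,0,0,0,30],
  [0,0,-0.55,0,0,0,30],
  [0,0,-0.7,0,0,0,30],
])

```text
time: 6.72
ee_pos: [0.4448, -0.045, 0.1705]
eef_rot: [-0.001, 1.0, 0.0, 0.0]
ft_force: [0.8, 1.4, -4.1]
width: 0.0495
```

```bash
python3 - <<'E'
from bench import r,eyes
from h import *
s=r.read_state();print(s['time'],s['ee_pos'],s['width'])
p=eyes.camera("wrist");cv2.imwrite('pics/w3.png',cv2.cvtColor(p['image'],4))
q=[x for x in np.load('shots.npy',allow_pickle=True)]
E
python3 - <<'E'
import sys; sys.path.insert(0,'.')
from h import *
# tray from earlier scene picture is rough; print move to wells from estimates
from bench import r
s=r.read_state()
for n,w in dict(w68=(.580,.305)).items(): print(n,rows(s,[*w,.16],100))
E
```

```text
6.725 [ 0.44480725 -0.04500258  0.17046407] 0.049533690591008935
w68 (array([-0.671,  1.749,  0.074]), 'yaw', np.float64(90.1), 'turn', np.float64(-0.10964850492488883))
```

View pics/w3.png

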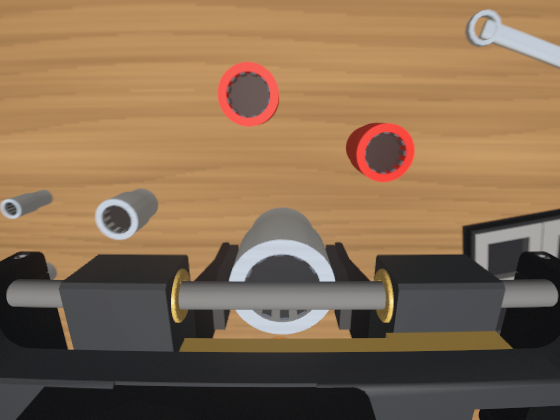

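Socket_50 is held straight, its rim centred at (283,287) between the fingers. Carrying it to the tray.

>>> play_rows([
  [-0.06,0.15,0,0,0,0,30],
  [-0.15,0.37,0,0,0,0,30],
  [-0.24,0.62,0,0,0,0,30],
  [-0.34,0.87,0,0,0,0,30],
])

```text
time: 7.28
ee_pos: [0.5124, 0.1306, 0.168]
eef_rot: [-0.001, 1.0, -0.0, -0.0]
ft_force: [0.6, -1.0, -2.6]
width: 0.0494
```

>>> play_rows([
  [-0.09,0.25,0,0,0,-0.03,30],
  [-0.19,0.5,0,0,0,-0.06,30],
  [-0.27,0.75,0,0,0,-0.09,30],
  [-0.33,0.87,0,0,0,-0.11,30],
  [-0.33,0.87,0,0,0,-0.11,30],
])

```text
time: 7.9
ee_pos: [0.5772, 0.3056, 0.1669]
eef_rot: [-0.089, 0.996, -0.0, -0.001]
ft_force: [0.8, 0.3, -3.8]
width: 0.0495
```

```bash
python3 - <<'E'
from bench import r,eyes
from h import *
s=r.read_state();print(s['time'],s['ee_pos'],s['width'])
p=eyes.camera("wrist");cv2.imwrite('pics/w4.png',cv2.cvtColor(p['image'],4));np.save('p4.npy',p,allow_pickle=True)
for d in eyes.landmark_of(p,'well_68')[:6]: print(np.round(d['xy']),round(d['p'],2),onz(p,d['xy'],.004)[:2].round(4))
E
```

```text
7.9 [0.57715264 0.3055594  0.16691259] 0.04950668626036326
[211. 198.] 0.98 [0.5944 0.2303]
[200. 122.] 0.81 [0.5173 0.21  ]
[279. 119.] 0.81 [0.5006 0.2887]
[281. 194.] 0.72 [0.5768 0.3045]
```

View pics/w4.png

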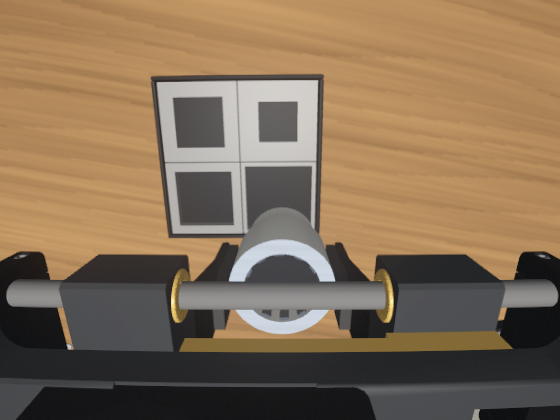

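Tray square on: outer corners (152,77), (323,75), (169,238), (319,236); the cross of the wells is at (240,162).

```bash
python3 - <<'E'
from bench import r,eyes
from h import *
from scipy.optimize import least_squares
p=np.load('p4.npy',allow_pickle=True).item()
px=np.array([[152,77],[323,75],[319,236.5],[169,238],[240,162]],float)
L=.082
loc=np.array([[-L,-L],[-L,L],[L,L],[L,-L],[0,0]]) # rows: -x near top
def X(v,z=.018):
    c,s_=np.cos(v[2]),np.sin(v[2]); P=loc@np.array([[c,s_],[-s_,c]])+v[:2]; return np.c_[P,[z]*4+[.017]]
f=lambda v:(proj(p,X(v))-px).ravel()
o=least_squares(f,[.55,.257,.17]);v=o.x;print(v[:2].round(4),np.degrees(v[2]).round(2),f(v).reshape(-1,2).round(1).tolist())
c,s_=np.cos(v[2]),np.sin(v[2]);h=.0385
s=r.read_state()
W={n:(np.array(l)*h@np.array([[c,s_],[-s_,c]])+v[:2]).round(4) for n,l in dict(w68=(1,1),w58=(1,-1),w48=(-1,-1),w38=(-1,1)).items()}
print(W);np.save('W.npy',W,allow_pickle=True)
print(rows(s,[*W['w68'],.039],90+np.degrees(v[2])))
E
```

```text
[0.5486 0.2578] 10.7 [[-2.2, -0.9], [1.6, -1.2], [1.0, 1.9], [-0.9, 1.1], [0.5, 0.2]]
{'w68': array([0.5793, 0.3027]), 'w58': array([0.5936, 0.2271]), 'w48': array([0.518 , 0.2128]), 'w38': array([0.5037, 0.2884])}
(array([-0.009,  0.   ,  0.643]), 'yaw', np.float64(100.0), 'turn', np.float64(-0.007624274952136526))
```

>>> play_rows([
  [-0.01,0,0.1,0,0,-0.01,30],
  [-0.01,0,0.3,0,0,-0.01,30],
  [-0.01,0,0.48,0,0,-0.01,30],
  [-0.01,0,0.58,0,0,-0.01,30],
  [-0.01,0,0.62,0,0,-0.01,30],
])

```text
time: 8.62
ee_pos: [0.5794, 0.3032, 0.0432]
eef_rot: [-0.095, 0.995, -0.0, -0.001]
ft_force: [0.3, 0.4, -3.1]
width: 0.0497
```

>>> play_rows([
  [0,0,0.015,0,0,0,30],
  [0,0,0.03,0,0,0,30],
  [0,0,0.03,0,0,0,30],
  [0,0,0.03,0,0,0,30],
])

```text
time: 9.12
ee_pos: [0.5801, 0.3042, 0.0391]
eef_rot: [-0.096, 0.995, 0.0, 0.0]
ft_force: [0.1, -0.4, -2.4]
width: 0.0498
```

>>> play_rows([
  [0,0,0.008,0,0,0,30],
  [0,0,0.015,0,0,0,30],
  [0,0,0.015,0,0,0,30],
])

```text
time: 9.5
ee_pos: [0.5801, 0.3041, 0.0365]
eef_rot: [-0.096, 0.995, 0.0, 0.0]
ft_force: [-4.2, -1.9, 5.7]
width: 0.0499
```

>>> play_rows([
  [0,0,0,0,0,0,72],
  [0,0,0,0,0,0,72],
  [0,0,-0.15,0,0,0,72],
  [0,0,-0.45,0,0,0,72],
  [0,0,-0.75,0,0,0,72],
])

```text
time: 10.12
ee_pos: [0.5797, 0.3039, 0.1871]
eef_rot: [-0.096, 0.995, -0.0, -0.0]
ft_force: [1.4, 0.0, 0.6]
width: 0.0623
```

```bash
python3 - <<'E'
from bench import r,eyes
from h import *
s=r.read_state();print(s['time'],s['ee_pos'],s['width'])
p=eyes.camera("wrist");cv2.imwrite('pics/w5.png',cv2.cvtColor(p['image'],4)[:,100:460])
for o in tops(p,eyes,r,S): print(o)
W=np.load('W.npy',allow_pickle=True).item();print(W['w68'])
print(rows(s,[.457,-.2005,.2],90))
E
```

```text
10.125 [0.57974758 0.30388388 0.18714801] 0.062330403312060634
(0.05, array([0.5792, 0.3034]), np.float64(0.95), [282.0, 199.5], 0.97)
[0.5793 0.3027]
(array([ 1.083, -2.359, -0.064]), 'yaw', np.float64(101.0), 'turn', np.float64(0.12194982199240753))
```

View pics/w5.png

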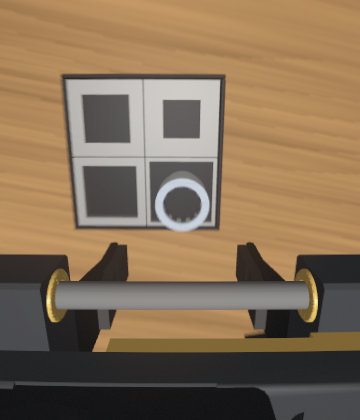

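Socket_50 stands in the 68 well, its rim at (282,205) in the full image, and the fitted axis is within 1 mm of the centre. Next is socket_40.

>>> play_rows([
  [0.06,-0.13,0,0,0,0,70],
  [0.16,-0.34,0,0,0,0,70],
  [0.26,-0.57,0,0,0,0,70],
  [0.36,-0.79,0,0,0,0,70],
])

```text
time: 10.72
ee_pos: [0.5391, 0.1335, 0.1855]
eef_rot: [-0.096, 0.995, 0.0, 0.0]
ft_force: [0.5, -0.9, -0.4]
width: 0.0613
```

>>> play_rows([
  [0.1,-0.22,0,0,0,0,70],
  [0.2,-0.43,0,0,0,0,70],
  [0.28,-0.62,0,0,0,0,70],
  [0.36,-0.79,0,0,0,0,70],
])

```text
time: 11.22
ee_pos: [0.4985, -0.0352, 0.1856]
eef_rot: [-0.095, 0.995, 0.0, 0.001]
ft_force: [1.5, -0.5, -0.5]
width: 0.0613
```

>>> play_rows([
  [0.1,-0.22,0,0,0,0.03,70],
  [0.2,-0.43,0,0,0,0.06,70],
  [0.28,-0.62,0,0,0,0.09,70],
  [0.36,-0.79,0,0,0,0.12,70],
  [0.36,-0.79,0,0,0,0.12,70],
])

```text
time: 11.85
ee_pos: [0.4571, -0.2055, 0.1857]
eef_rot: [0.001, 1.0, -0.0, 0.0]
ft_force: [0.1, 0.9, 0.5]
width: 0.0611
```

```bash
python3 - <<'E'
from bench import r,eyes
from h import *
s=r.read_state();print(s['time'],s['ee_pos'],s['width'])
p=eyes.camera("wrist");cv2.imwrite('pics/w6.png',cv2.cvtColor(p['image'],4))
L=tops(p,eyes,r,S)
for o in L: print(o)
b=min(L,key=lambda o:np.hypot(*(o[1]-[.457,-.2005])))
print(b,rows(s,[*b[1],.026],90))
for o in tops(p,eyes,r,[(.045,.055),(.025,.05)],'roller_45'): print('rol',o)
E
```

```text
11.85 [ 0.45713241 -0.20552932  0.18566384] 0.06106074953321169
(0.04, array([ 0.4561, -0.2017]), np.float64(0.94), [284.7, 196.9], 0.97)
(0.02, array([ 0.4499, -0.3118]), np.float64(0.93), [181.5, 189.4], 0.78)
(0.05, array([ 0.3477, -0.074 ]), np.float64(0.95), [426.4, 83.9], 0.67)
(0.04, array([ 0.4561, -0.2017]), np.float64(0.94), [284.7, 196.9], 0.97) (array([0.006, 0.02 , 0.798]), 'yaw', np.float64(89.9), 'turn', np.float64(-0.0016079678606432581))
rol (0.025, array([ 0.5341, -0.3245]), np.float64(0.58), [177.8, 261.5], 0.9)
rol (0.045, array([ 0.5343, -0.1964]), np.float64(0.64), [288.1, 264.7], 0.84)
```

View pics/w6.png

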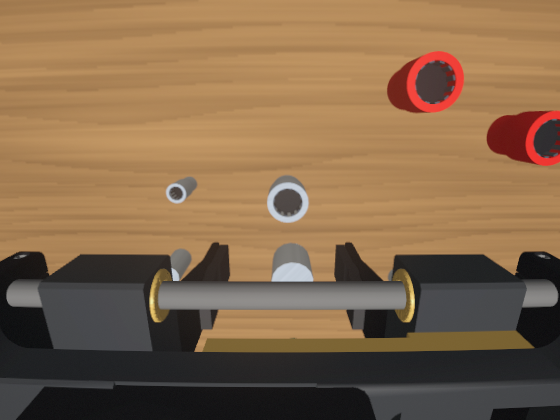

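Socket_40's rim is at (288,202), the roller behind it at (292,265), socket_20 at (176,192). Descending.

>>> play_rows([
  [0.006,0.02,0.13,0,0,0,70],
  [0.006,0.02,0.35,0,0,0,70],
  [0.006,0.02,0.58,0,0,0,70],
  [0.006,0.02,0.72,0,0,0,70],
  [0.006,0.02,0.79,0,0,0,70],
])

```text
time: 12.62
ee_pos: [0.4566, -0.1971, 0.0261]
eef_rot: [-0.003, 1.0, 0.0, -0.001]
ft_force: [1.1, 0.0, 0.4]
width: 0.0608
```

>>> play_rows([
  [0,0,0,0,0,0,70],
  [0,0,0,0,0,0,45],
  [0,0,0,0,0,0,30],
  [0,0,0,0,0,0,20],
  [0,0,0,0,0,0,20],
])

```text
time: 13.25
ee_pos: [0.4575, -0.1989, 0.0283]
eef_rot: [-0.001, 1.0, -0.0, 0.001]
ft_force: [0.2, -0.9, 6.0]
width: 0.0392
```

>>> play_rows([
  [0,0,-0.05,0,0,0,20],
  [0,0,-0.15,0,0,0,20],
  [0,0,-0.35,0,0,0,20],
  [0,0,-0.55,0,0,0,20],
  [0,0,-0.7,0,0,0,20],
])

```text
time: 13.88
ee_pos: [0.4567, -0.1985, 0.1694]
eef_rot: [-0.001, 1.0, 0.0, 0.0]
ft_force: [0.8, -0.2, -2.6]
width: 0.0393
```

```bash
python3 - <<'E'
from bench import r
from h import *
s=r.read_state();W=np.load('W.npy',allow_pickle=True).item()
print(s['time'],s['ee_pos'],s['width'],rows(s,[*W['w58'],.17],100.7))
E
```

```text
13.875 [ 0.45670693 -0.19846496  0.16940408] 0.039304954614586836 (array([-6.910e-01,  2.126e+00, -2.000e-03]), 'yaw', np.float64(90.2), 'turn', np.float64(-0.11705773047589914))
```

>>> play_rows([
  [-0.05,0.15,0,0,0,0,20],
  [-0.11,0.33,0,0,0,0,20],
  [-0.17,0.52,0,0,0,0,20],
  [-0.23,0.71,0,0,0,0,20],
])

```text
time: 14.38
ee_pos: [0.5022, -0.0551, 0.1678]
eef_rot: [-0.001, 1.0, 0.0, -0.0]
ft_force: [0.5, -0.6, -2.8]
width: 0.0393
```

>>> play_rows([
  [-0.06,0.18,0,0,0,0,20],
  [-0.12,0.36,0,0,0,0,20],
  [-0.18,0.54,0,0,0,0,20],
  [-0.23,0.71,0,0,0,0,20],
])

```text
time: 14.88
ee_pos: [0.5478, 0.0871, 0.1677]
eef_rot: [-0.002, 1.0, -0.0, -0.0]
ft_force: [0.2, 0.2, -1.5]
width: 0.0396
```

>>> play_rows([
  [-0.06,0.18,0,0,0,-0.03,20],
  [-0.12,0.36,0,0,0,-0.06,20],
  [-0.18,0.54,0,0,0,-0.09,20],
  [-0.23,0.71,0,0,0,-0.12,20],
  [-0.23,0.71,0,0,0,-0.12,20],
])

```text
time: 15.5
ee_pos: [0.5926, 0.2315, 0.167]
eef_rot: [-0.098, 0.995, 0.0, -0.001]
ft_force: [0.8, -0.8, -2.9]
width: 0.0393
```

```bash
python3 - <<'E'
from bench import r
from h import *
s=r.read_state();W=np.load('W.npy',allow_pickle=True).item()
print(s['time'],s['ee_pos'],s['width'],rows(s,[*W['w58'],.043],100.7))
E
```

```text
15.5 [0.59260396 0.23146003 0.16696917] 0.03934318359638138 (array([-0.001, -0.023,  0.62 ]), 'yaw', np.float64(101.3), 'turn', np.float64(0.006208613833396252))
```

>>> play_rows([
  [0,-0.022,0.1,0,0,0,20],
  [0,-0.022,0.3,0,0,0,20],
  [0,-0.022,0.48,0,0,0,20],
  [0,-0.022,0.58,0,0,0,20],
  [0,-0.022,0.62,0,0,0,20],
])

```text
time: 16.12
ee_pos: [0.594, 0.2231, 0.0429]
eef_rot: [-0.095, 0.995, -0.0, -0.001]
ft_force: [0.8, 0.3, -2.1]
width: 0.0391
```

>>> play_rows([
  [0,0,0.012,0,0,0,20],
  [0,0,0.025,0,0,0,20],
  [0,0,0.03,0,0,0,20],
  [0,0,0.03,0,0,0,20],
])

```text
time: 16.62
ee_pos: [0.5946, 0.2238, 0.0379]
eef_rot: [-0.096, 0.995, 0.0, 0.0]
ft_force: [0.4, -0.2, -3.0]
width: 0.0394
```

>>> play_rows([
  [0,0.015,0.008,0,0,0,20],
  [0,0.015,0.015,0,0,0,20],
  [0,0.015,0.015,0,0,0,20],
])

```text
time: 17.0
ee_pos: [0.5939, 0.2273, 0.0354]
eef_rot: [-0.096, 0.995, 0.001, 0.0]
ft_force: [-2.7, 0.3, 5.3]
width: 0.0395
```

>>> play_rows([
  [0,0,0,0,0,0,58],
  [0,0,0,0,0,0,58],
  [0,0,-0.15,0,0,0,58],
  [0,0,-0.45,0,0,0,58],
  [0,0,-0.77,0,0,0,58],
])

```text
time: 17.62
ee_pos: [0.5935, 0.2263, 0.1884]
eef_rot: [-0.096, 0.995, -0.0, -0.0]
ft_force: [0.8, 0.6, 0.1]
width: 0.0506
```

```bash
python3 - <<'E'
from bench import r,eyes
from h import *
s=r.read_state();print(s['time'],s['ee_pos'],s['width'])
p=eyes.camera("wrist")
for o in tops(p,eyes,r,S): print(o)
W=np.load('W.npy',allow_pickle=True).item();print(W['w58'])
print(rows(s,[.562,-.074,.2],90))
E
```

```text
17.625 [0.59352902 0.22629755 0.18839252] 0.05063765479460595
(0.05, array([0.5802, 0.3058]), np.float64(0.97), [359.1, 201.9], 0.76)
(0.04, array([0.5955, 0.2265]), np.float64(0.92), [281.2, 198.5], 0.7)
[0.5936 0.2271]
(array([ 0.44 , -1.444, -0.057]), 'yaw', np.float64(101.0), 'turn', np.float64(0.12187437966119603))
```

Both are seated. Next is socket_30.

>>> play_rows([
  [0.04,-0.13,0,0,0,0,58],
  [0.11,-0.34,0,0,0,0,58],
  [0.17,-0.55,0,0,0,0,58],
  [0.22,-0.72,0,0,0,0,58],
])

```text
time: 18.23
ee_pos: [0.5771, 0.0732, 0.186]
eef_rot: [-0.094, 0.996, -0.0, -0.001]
ft_force: [1.0, 0.6, 0.6]
width: 0.0502
```

>>> play_rows([
  [0.06,-0.2,0,0,0,0.03,58],
  [0.12,-0.4,0,0,0,0.06,58],
  [0.18,-0.6,0,0,0,0.09,58],
  [0.22,-0.72,0,0,0,0.12,58],
  [0.22,-0.72,0,0,0,0.12,58],
])

```text
time: 18.85
ee_pos: [0.5615, -0.0753, 0.1866]
eef_rot: [0.001, 1.0, -0.0, -0.0]
ft_force: [-0.7, 0.2, -0.3]
width: 0.0506
```

```bash
python3 - <<'E'
from bench import r,eyes
from h import *
s=r.read_state();print(s['time'],s['ee_pos'],s['width'])
p=eyes.camera("wrist");cv2.imwrite('pics/w7.png',cv2.cvtColor(p['image'],4))
L=tops(p,eyes,r,S)
for o in L: print(o)
b=min(L,key=lambda o:np.hypot(*(o[1]-[.562,-.074])))
print(b,rows(s,[*b[1],.026],90))
for o in tops(p,eyes,r,[(.045,.055),(.025,.05)],'roller_45'): print('rol',o)
E
```

```text
18.85 [ 0.56153464 -0.07525835  0.18658574] 0.050606920596434034
(0.02, array([ 0.4503, -0.3118]), np.float64(0.88), [44.3, 85.1], 0.87)
(0.05, array([0.3924, 0.0444]), np.float64(0.96), [414.7, 19.1], 0.78)
(0.03, array([ 0.5683, -0.061 ]), np.float64(0.92), [296.3, 204.3], 0.66)
(0.03, array([ 0.5683, -0.061 ]), np.float64(0.92), [296.3, 204.3], 0.66) (array([-0.034,  0.072,  0.803]), 'yaw', np.float64(89.9), 'turn', np.float64(-0.0008174793054859859))
rol (0.045, array([ 0.5441, -0.1943]), np.float64(0.94), [165.7, 180.7], 0.78)
rol (0.025, array([ 0.5419, -0.3285]), np.float64(0.9), [40.5, 180.0], 0.7)
```

View pics/w7.png

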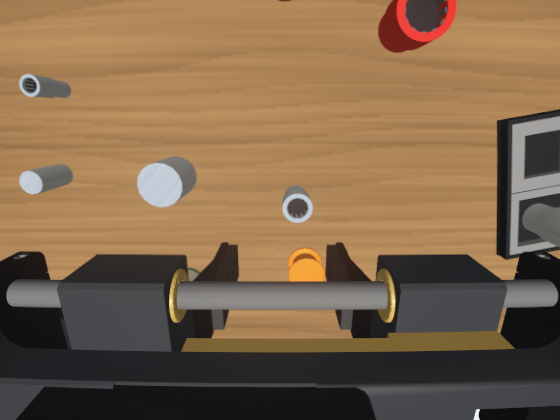

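Socket_30's rim is at (297,208), the orange spool is at (305,268), the roller at (166,182). The fit at (0.568,-0.061) matches the rim. Descending.

>>> play_rows([
  [-0.034,0.07,0.1,0,0,0,58],
  [-0.034,0.07,0.33,0,0,0,58],
  [-0.034,0.07,0.57,0,0,0,58],
  [-0.034,0.07,0.72,0,0,0,58],
  [-0.034,0.07,0.8,0,0,0,58],
])

```text
time: 19.62
ee_pos: [0.5679, -0.057, 0.0242]
eef_rot: [-0.003, 1.0, 0.0, -0.002]
ft_force: [0.0, -0.6, 0.6]
width: 0.0503
```

>>> play_rows([
  [0,0,0,0,0,0,58],
  [0,0,0,0,0,0,35],
  [0,0,0,0,0,0,20],
  [0,0,0,0,0,0,10],
  [0,0,0,0,0,0,10],
])

```text
time: 20.25
ee_pos: [0.5697, -0.059, 0.0278]
eef_rot: [-0.001, 1.0, 0.0, 0.001]
ft_force: [-0.5, 0.1, 5.0]
width: 0.0292
```

>>> play_rows([
  [0,0,-0.05,0,0,0,10],
  [0,0,-0.15,0,0,0,10],
  [0,0,-0.35,0,0,0,10],
  [0,0,-0.55,0,0,0,10],
  [0,0,-0.7,0,0,0,10],
])

```text
time: 20.88
ee_pos: [0.5691, -0.059, 0.1692]
eef_rot: [-0.001, 1.0, 0.0, 0.001]
ft_force: [0.2, -0.3, -1.4]
width: 0.0291
```

```bash
python3 - <<'E'
from bench import r
from h import *
s=r.read_state();W=np.load('W.npy',allow_pickle=True).item()
print(s['time'],s['ee_pos'],s['width'],rows(s,[*W['w48'],.17],100.7))
E
```

```text
20.875 [ 0.56907146 -0.05903385  0.16919382] 0.029093151522425944 (array([ 0.252,  1.36 , -0.004]), 'yaw', np.float64(90.2), 'turn', np.float64(-0.11711869598216032))
```

>>> play_rows([
  [0.03,0.14,0,0,0,0,10],
  [0.06,0.32,0,0,0,0,10],
  [0.09,0.5,0,0,0,0,10],
  [0.13,0.68,0,0,0,0,10],
])

```text
time: 21.38
ee_pos: [0.5421, 0.078, 0.1674]
eef_rot: [-0.001, 1.0, 0.0, -0.0]
ft_force: [0.9, 0.2, -1.1]
width: 0.0294
```

>>> play_rows([
  [0.03,0.17,0,0,0,-0.03,10],
  [0.06,0.34,0,0,0,-0.06,10],
  [0.09,0.52,0,0,0,-0.09,10],
  [0.13,0.68,0,0,0,-0.12,10],
  [0.13,0.68,0,0,0,-0.12,10],
])

```text
time: 22.0
ee_pos: [0.5149, 0.2166, 0.1669]
eef_rot: [-0.099, 0.995, 0.0, -0.0]
ft_force: [-0.8, -0.8, -1.4]
width: 0.0295
```

>>> play_rows([
  [0,0,0,0,0,0,10],
  [0,0,0,0,0,0,10],
])

```text
time: 22.25
ee_pos: [0.5166, 0.2118, 0.1671]
eef_rot: [-0.095, 0.995, -0.0, 0.0]
ft_force: [-0.0, -0.1, -0.7]
width: 0.0294
```

```bash
python3 - <<'E'
from bench import r
from h import *
s=r.read_state();W=np.load('W.npy',allow_pickle=True).item()
print(s['time'],s['ee_pos'],s['width'],rows(s,[*W['w48'],.043],100.7))
E
```

```text
22.25 [0.51655214 0.21182809 0.16707312] 0.029392927598992712 (array([-0.008,  0.004,  0.62 ]), 'yaw', np.float64(100.9), 'turn', np.float64(0.0019502742801121385))
```

>>> play_rows([
  [-0.008,0.004,0.1,0,0,0,10],
  [-0.008,0.004,0.3,0,0,0,10],
  [-0.008,0.004,0.48,0,0,0,10],
  [-0.008,0.004,0.58,0,0,0,10],
  [-0.008,0.004,0.62,0,0,0,10],
])

```text
time: 22.88
ee_pos: [0.5173, 0.213, 0.042]
eef_rot: [-0.095, 0.995, -0.0, -0.001]
ft_force: [-0.2, -0.5, -1.4]
width: 0.0295
```

>>> play_rows([
  [0,0,0.015,0,0,0,10],
  [0,0,0.03,0,0,0,10],
  [0,0,0.038,0,0,0,10],
  [0,0,0.04,0,0,0,10],
  [0,0,0.04,0,0,0,10],
])

```text
time: 23.5
ee_pos: [0.5177, 0.2141, 0.0353]
eef_rot: [-0.096, 0.995, 0.0, 0.0]
ft_force: [0.4, -0.3, -1.1]
width: 0.0294
```

>>> play_rows([
  [0,0,0.008,0,0,0,10],
  [0,0,0.008,0,0,0,10],
])

```text
time: 23.75
ee_pos: [0.5182, 0.2141, 0.0347]
eef_rot: [-0.096, 0.995, 0.0, 0.0]
ft_force: [-3.7, -1.8, 10.6]
width: 0.0291
```

>>> play_rows([
  [0,0,-0.005,0,0,0,48],
  [0,0,-0.005,0,0,0,48],
  [0,0,-0.15,0,0,0,48],
  [0,0,-0.45,0,0,0,48],
  [0,0,-0.77,0,0,0,48],
])

```text
time: 24.38
ee_pos: [0.5171, 0.2138, 0.1872]
eef_rot: [-0.096, 0.995, -0.0, -0.0]
ft_force: [0.4, 0.6, 0.5]
width: 0.042
```

```bash
python3 - <<'E'
from bench import r,eyes
from h import *
s=r.read_state();print(s['time'],s['ee_pos'],s['width'])
p=eyes.camera("wrist")
for o in tops(p,eyes,r,S): print(o)
W=np.load('W.npy',allow_pickle=True).item();print(W['w48'])
print(rows(s,[.450,-.312,.2],90))
E
```

```text
24.375 [0.51713518 0.21380619 0.18724167] 0.0419517694230311
(0.04, array([0.5938, 0.2266]), np.float64(0.77), [279.2, 260.8], 0.97)
(0.03, array([0.518 , 0.2132]), np.float64(0.95), [279.6, 199.0], 0.87)
(0.05, array([0.3939, 0.0427]), np.float64(0.93), [123.2, 34.4], 0.76)
(0.03, array([0.5676, 0.3043]), np.float64(0.71), [351.7, 251.6], 0.71)
[0.518  0.2128]
(array([ 0.83 , -2.517, -0.062]), 'yaw', np.float64(101.0), 'turn', np.float64(0.12198301547429745))
```

>>> play_rows([
  [0.05,-0.15,0,0,0,0,48],
  [0.13,-0.38,0,0,0,0,48],
  [0.2,-0.61,0,0,0,0,48],
  [0.28,-0.84,0,0,0,0,48],
])

```text
time: 24.98
ee_pos: [0.4944, 0.037, 0.1859]
eef_rot: [-0.096, 0.995, 0.0, 0.0]
ft_force: [0.2, -0.0, -0.4]
width: 0.0421
```

>>> play_rows([
  [0.07,-0.21,0,0,0,0,48],
  [0.14,-0.42,0,0,0,0,48],
  [0.21,-0.63,0,0,0,0,48],
  [0.28,-0.84,0,0,0,0,48],
])

```text
time: 25.48
ee_pos: [0.4714, -0.1385, 0.1859]
eef_rot: [-0.096, 0.995, 0.0, 0.0]
ft_force: [0.4, -0.6, 0.5]
width: 0.0419
```

>>> play_rows([
  [0.07,-0.21,0,0,0,0.03,48],
  [0.14,-0.42,0,0,0,0.06,48],
  [0.21,-0.63,0,0,0,0.09,48],
  [0.28,-0.84,0,0,0,0.12,48],
  [0.28,-0.84,0,0,0,0.12,48],
])

```text
time: 26.1
ee_pos: [0.4471, -0.3164, 0.1859]
eef_rot: [0.002, 1.0, -0.001, -0.0]
ft_force: [0.3, 0.6, 0.4]
width: 0.0416
```

```bash
python3 - <<'E'
from bench import r,eyes
from h import *
s=r.read_state();print(s['time'],s['ee_pos'],s['width'])
p=eyes.camera("wrist");cv2.imwrite('pics/w8.png',cv2.cvtColor(p['image'],4))
L=tops(p,eyes,r,S)
for o in L: print(o)
b=min(L,key=lambda o:np.hypot(*(o[1]-[.45,-.312])))
print(b,rows(s,[*b[1],.024],90))
E
```

```text
26.1 [ 0.4470575  -0.31635582  0.18585426] 0.0416058391299077
(0.02, array([ 0.4484, -0.3129]), np.float64(0.89), [285.8, 198.0], 0.67)
(0.02, array([ 0.4484, -0.3129]), np.float64(0.89), [285.8, 198.0], 0.67) (array([-0.007,  0.019,  0.809]), 'yaw', np.float64(89.8), 'turn', np.float64(-0.0019096659611345028))
```

View pics/w8.png

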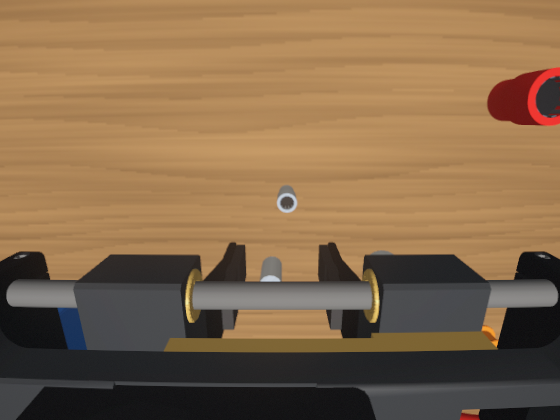

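Socket_20's rim is at (287,202), with the small roller behind it at (271,270). Descending.

>>> play_rows([
  [-0.007,0.018,0.13,0,0,0,48],
  [-0.007,0.018,0.35,0,0,0,48],
  [-0.007,0.018,0.58,0,0,0,48],
  [-0.007,0.018,0.72,0,0,0,48],
  [-0.007,0.018,0.8,0,0,0,48],
])

```text
time: 26.82
ee_pos: [0.4501, -0.3074, 0.0245]
eef_rot: [-0.003, 1.0, 0.001, -0.001]
ft_force: [-0.4, -0.1, 0.2]
width: 0.0419
```

>>> play_rows([
  [0,0,0,0,0,0,48],
  [0,0,0,0,0,0,25],
  [0,0,0,0,0,0,10],
  [0,0,0,0,0,0,5],
  [0,0,0,0,0,0,5],
])

```text
time: 27.45
ee_pos: [0.4505, -0.3094, 0.0265]
eef_rot: [-0.002, 1.0, -0.0, 0.001]
ft_force: [-0.1, 0.8, 5.7]
width: 0.0194
```

>>> play_rows([
  [0,0,-0.05,0,0,0,5],
  [0,0,-0.15,0,0,0,5],
  [0,0,-0.35,0,0,0,5],
  [0,0,-0.55,0,0,0,5],
  [0,0,-0.7,0,0,0,5],
])

```text
time: 28.08
ee_pos: [0.45, -0.3094, 0.1681]
eef_rot: [-0.001, 1.0, -0.0, 0.001]
ft_force: [0.5, 0.7, -1.5]
width: 0.019
```

```bash
python3 - <<'E'
from bench import r
from h import *
s=r.read_state();W=np.load('W.npy',allow_pickle=True).item()
print(s['time'],s['ee_pos'],s['width'],rows(s,[*W['w38'],.17],100.7))
E
```

```text
28.075 [ 0.45003524 -0.30941614  0.16807969] 0.018960580108185365 (array([-0.276,  2.988, -0.01 ]), 'yaw', np.float64(90.1), 'turn', np.float64(-0.11724393733897374))
```

>>> play_rows([
  [-0.02,0.15,0,0,0,0,5],
  [-0.04,0.35,0,0,0,0,5],
  [-0.06,0.55,0,0,0,0,5],
  [-0.07,0.75,0,0,0,0,5],
])

```text
time: 28.58
ee_pos: [0.4634, -0.1579, 0.1664]
eef_rot: [-0.001, 1.0, 0.0, 0.0]
ft_force: [0.8, 0.3, -1.2]
width: 0.0196
```

>>> play_rows([
  [-0.02,0.19,0,0,0,0,5],
  [-0.04,0.38,0,0,0,0,5],
  [-0.06,0.57,0,0,0,0,5],
  [-0.07,0.75,0,0,0,0,5],
])

```text
time: 29.08
ee_pos: [0.477, -0.0079, 0.1664]
eef_rot: [-0.001, 1.0, 0.0, 0.0]
ft_force: [0.9, -0.2, -0.8]
width: 0.019
```

>>> play_rows([
  [-0.02,0.19,0,0,0,0,5],
  [-0.04,0.38,0,0,0,0,5],
  [-0.06,0.57,0,0,0,0,5],
  [-0.07,0.75,0,0,0,0,5],
])

```text
time: 29.58
ee_pos: [0.4906, 0.142, 0.1664]
eef_rot: [-0.001, 1.0, -0.0, 0.0]
ft_force: [1.0, 0.6, -0.6]
width: 0.0194
```

>>> play_rows([
  [-0.02,0.19,0,0,0,-0.03,5],
  [-0.04,0.38,0,0,0,-0.06,5],
  [-0.06,0.57,0,0,0,-0.09,5],
  [-0.07,0.74,0,0,0,-0.12,5],
  [-0.07,0.74,0,0,0,-0.12,5],
])

```text
time: 30.2
ee_pos: [0.5033, 0.2918, 0.1659]
eef_rot: [-0.098, 0.995, 0.0, -0.0]
ft_force: [-0.5, -1.0, -1.0]
width: 0.0195
```

>>> play_rows([
  [0,0,0,0,0,0,5],
  [0,0,0,0,0,0,5],
])

```text
time: 30.45
ee_pos: [0.5045, 0.2877, 0.1662]
eef_rot: [-0.095, 0.996, -0.0, 0.0]
ft_force: [0.3, 0.0, -0.2]
width: 0.0191
```

```bash
python3 - <<'E'
from bench import r
from h import *
s=r.read_state();W=np.load('W.npy',allow_pickle=True).item()
print(s['time'],s['ee_pos'],s['width'],rows(s,[*W['w38'],.041],100.7))
E
```

```text
30.45 [0.50452985 0.28771169 0.16620326] 0.019148753033128643 (array([0.004, 0.004, 0.626]), 'yaw', np.float64(100.9), 'turn', np.float64(0.0018015623689456738))
```

>>> play_rows([
  [0.004,0.004,0.1,0,0,0,5],
  [0.004,0.004,0.3,0,0,0,5],
  [0.004,0.004,0.48,0,0,0,5],
  [0.004,0.004,0.58,0,0,0,5],
  [0.004,0.004,0.62,0,0,0,5],
])

```text
time: 31.08
ee_pos: [0.503, 0.2885, 0.0411]
eef_rot: [-0.095, 0.995, -0.0, -0.001]
ft_force: [-0.3, -0.3, -0.2]
width: 0.0191
```

>>> play_rows([
  [0,0,0.015,0,0,0,5],
  [0,0,0.03,0,0,0,5],
  [0,0,0.038,0,0,0,5],
  [0,0,0.04,0,0,0,5],
  [0,0,0.04,0,0,0,5],
])

```text
time: 31.7
ee_pos: [0.5033, 0.2898, 0.0341]
eef_rot: [-0.096, 0.995, 0.0, 0.0]
ft_force: [-0.5, 0.7, -0.4]
width: 0.0192
```

>>> play_rows([
  [0,0,0.006,0,0,0,5],
  [0,0,0.006,0,0,0,5],
])

```text
time: 31.95
ee_pos: [0.5037, 0.2898, 0.0335]
eef_rot: [-0.096, 0.995, 0.0, 0.0]
ft_force: [-2.1, -0.1, 5.9]
width: 0.0192
```

>>> play_rows([
  [0,0,0,0,0,0,40],
  [0,0,0,0,0,0,40],
  [0,0,-0.15,0,0,0,40],
  [0,0,-0.45,0,0,0,40],
  [0,0,-0.9,0,0,0,40],
])

```text
time: 32.58
ee_pos: [0.5028, 0.2894, 0.1865]
eef_rot: [-0.096, 0.995, -0.0, -0.0]
ft_force: [1.7, 0.9, -0.2]
width: 0.035
```

>>> play_rows([
  [-0.1,0,-0.1,0,0,0,40],
  [-0.25,0,-0.1,0,0,0,40],
  [-0.3,0,-0.1,0,0,0,40],
  [-0.3,0,-0.1,0,0,0,40],
])

```text
time: 33.08
ee_pos: [0.5619, 0.3008, 0.2043]
eef_rot: [-0.095, 0.995, -0.0, -0.001]
ft_force: [-1.0, -0.3, -0.7]
width: 0.0347
```

```bash
python3 - <<'E'
from bench import r,eyes
from h import *
s=r.read_state();print(s['time'],s['ee_pos'],s['width'])
p=eyes.camera("wrist");cv2.imwrite('pics/w9.png',cv2.cvtColor(p['image'],4))
for o in tops(p,eyes,r,S): print(o)
print(np.load('W.npy',allow_pickle=True).item())
for n in('side','scene'):
  q=eyes.camera(n)
  for o in tops(q,eyes,r,[(.045,.055),(.025,.05)],'roller_45'): print(n,'rol',o)
cv2.imwrite('pics/scene2.png',cv2.resize(cv2.cvtColor(q['image'],4)[120:340,180:420],None,fx=3,fy=2.7))
E
```

```text
33.075 [0.56188305 0.30080508 0.20430401] 0.03470334731791593
(0.05, array([0.3944, 0.042 ]), np.float64(0.96), [72.2, 4.8], 0.97)
(0.03, array([0.5182, 0.2115]), np.float64(0.92), [205.2, 137.8], 0.83)
(0.05, array([0.5806, 0.3033]), np.float64(0.95), [281.2, 211.0], 0.8)
(0.02, array([0.5038, 0.2876]), np.float64(0.86), [281.9, 136.3], 0.73)
(0.04, array([0.5956, 0.2253]), np.float64(0.94), [206.0, 206.2], 0.64)
{'w68': array([0.5793, 0.3027]), 'w58': array([0.5936, 0.2271]), 'w48': array([0.518 , 0.2128]), 'w38': array([0.5037, 0.2884])}
side rol (0.045, array([ 0.543 , -0.1974]), np.float64(0.9), [295.0, 262.4], 0.77)
side rol (0.025, array([ 0.5411, -0.3307]), np.float64(0.91), [302.2, 310.4], 0.56)
scene rol (0.025, array([ 0.541 , -0.3297]), np.float64(0.78), [206.1, 150.6], 0.54)
```

View pics/w9.png

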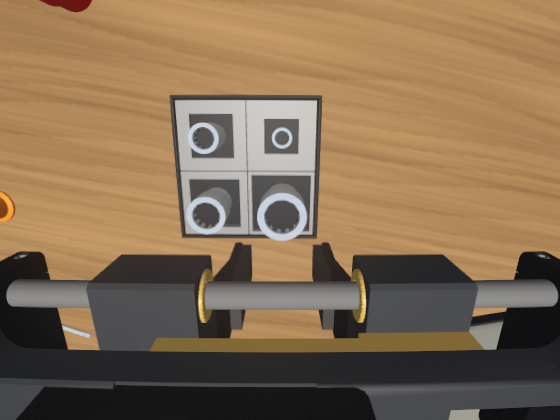

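View pics/scene2.png

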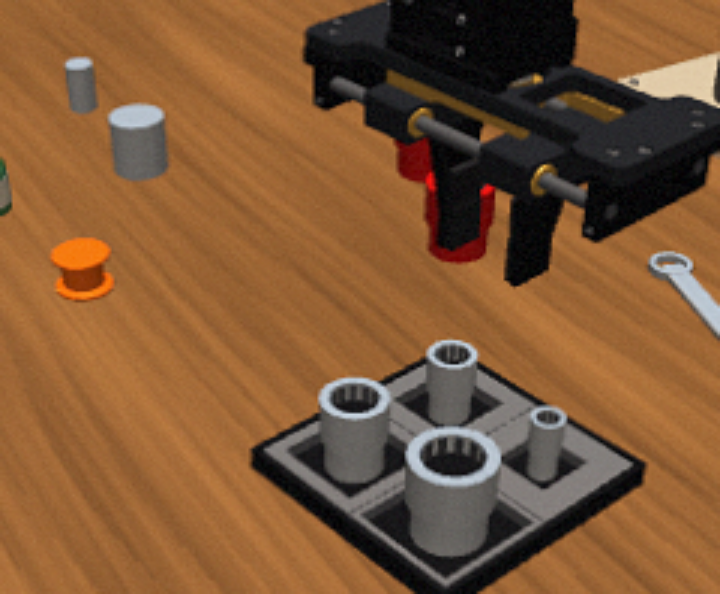

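All four sockets stand upright in their wells (rims at (282,216), (207,215), (203,138) and (282,138) in the wrist view), and the rollers stand untouched. Handing in.

```bash
python3 -c "
from bench import job
print(job.close_job())"
```

```text
the job is handed in; nothing more can be done
None
```

All four sockets are back in the tray, each standing upright in the well for its size. I handed the job in at about 33 s on the robot's clock; no verdict is reported.

- **Sockets:** the last wrist picture puts each axis within about 3 mm of its well's centre. Each socket was lowered until the force reading showed it touching the well floor, then released. The last scene picture shows all four upright and the gripper clear.
- **Rollers:** both stand upright where they started. Their last fits agree with the first views to within a few mm for `roller_45` and about 8 mm for `roller_25`, whose early estimates were rough. In the last scene picture the detector found only `roller_25`, though both are plain to see there.
- **Disagreements:** the first rough position for `socket_30` was about 14 mm off the close-up one. I used the close-up one, and the grip was good. In some pictures sockets partly hidden by the gripper fitted poorly, such as `socket_50` read as a 30 mm one. Clear views settled those.

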